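# Put the paints into their holders

### The job

Put the four grey, black-capped paint containers away, each upright on the floor of the wooden holder whose well suits it: the large round jar in the widest round well, the medium round jar in the middle-sized one, the slim dropper bottle in the smallest, and the square bottle in the square well. Set them down rather than dropping them, and do not shift the freshly painted model plane on its turntable.

Things in the scene. Friction and masses are not known exactly. Their poses are not given: they have to be found in the camera images.
- large_jar: Large squat round paint jar, grey with a black round screw cap as wide as the jar: 54 mm diameter (cap 52), 62 mm tall (cap from 46 up), about 140 g. Loose, stands upright on the bench (height 0) at the start. Origin at the centre of its underside, z up.
- medium_jar: Medium round paint jar, grey with a black round screw cap as wide as the jar: 40 mm diameter (cap 38), 58 mm tall (cap from 42 up), about 70 g. Loose, stands upright on the bench (height 0) at the start. Origin at the centre of its underside, z up.
- square_bottle: Square paint bottle, grey with a narrow black round cap: body 38 x 38 mm and 52 mm tall, cap 28 mm diameter on top, 68 mm tall in all, about 80 g. x and y axes are square to its sides. Loose, stands upright on the bench (height 0) at the start. Origin at the centre of its underside, z up.
- slim_bottle: Slim round dropper bottle, grey with a pointed black cap: body 26 mm diameter and 56 mm tall, cap 18 mm wide tapering to 8 mm, 82 mm tall in all, about 40 g. Loose, stands upright on the bench (height 0) at the start. Origin at the centre of its underside, z up.
- large_holder: Fixed pale wooden block 84 x 84 x 22 mm with a round well of 66 mm diameter, the widest, for the large jar. The well lies in the middle of the block, 16 mm deep, its floor lined black and 6 mm above the bench. Origin at the centre of the block's underside, z up, x and y square to its sides.
- medium_holder: Fixed pale wooden block 84 x 84 x 22 mm with a round well of 52 mm diameter, for the medium jar. The well lies in the middle of the block, 16 mm deep, its floor lined black and 6 mm above the bench. Origin at the centre of the block's underside, z up, x and y square to its sides.
- square_holder: Fixed pale wooden block 84 x 84 x 22 mm with a square well of 50 x 50 mm, its sides parallel to the block's, for the square bottle. The well lies in the middle of the block, 16 mm deep, its floor lined black and 6 mm above the bench. Origin at the centre of the block's underside, z up, x and y square to its sides.
- slim_holder: Fixed pale wooden block 84 x 84 x 22 mm with a round well of 38 mm diameter, the smallest, for the slim bottle. The well lies in the middle of the block, 16 mm deep, its floor lined black and 6 mm above the bench. Origin at the centre of the block's underside, z up, x and y square to its sides.
- model_plane: Orange model plane, just painted, fixed on a small turntable with a grey disc and black foot: 140 mm across at most (wings 130 mm, disc 116 mm), 73 mm high, loose, 600 g. To be left where it is. Origin at the centre of the turntable's underside, z up.

How it is judged (in metres and radians):
At the end, for the whole second after the job is handed in: Each container stands within 12 mm of the centre of its own holder, its underside 3 to 10 mm above the bench (the well's floor is at 6 mm), tilted less than 0.12 rad, at rest and released; the model plane is within 12 mm of where it began (horizontal distance between large_jar and large_holder below 0.012 m and z of large_jar in the frame of large_holder between 0.003 and 0.01 m and angle between each of large_jar, medium_jar, square_bottle, slim_bottle's own z axis and vertical below 0.12 rad and linear speed of each of large_jar, medium_jar, square_bottle, slim_bottle below 0.02 m/s and contact force between each of large_jar, medium_jar, square_bottle, slim_bottle and the fingers below 0.05 N and horizontal distance between medium_jar and medium_holder below 0.012 m and z of medium_jar in the frame of medium_holder between 0.003 and 0.01 m and horizontal distance between square_bottle and square_holder below 0.012 m and z of square_bottle in the frame of square_holder between 0.003 and 0.01 m and horizontal distance between slim_bottle and slim_holder below 0.012 m and z of slim_bottle in the frame of slim_holder between 0.003 and 0.01 m and distance of model_plane from where it was at the start of the episode below 0.012 m); the robot touches nothing.
It fails at once if the large jar is dropped over its holder: let go with its underside more than 45 mm above the bench (horizontal distance between large_jar and large_holder below 0.05 m and z of large_jar in the frame of large_holder above 0.045 m and contact force between large_jar and the fingers below 0.02 N).
It fails at once if the medium jar is dropped over its holder: let go with its underside more than 45 mm above the bench (horizontal distance between medium_jar and medium_holder below 0.05 m and z of medium_jar in the frame of medium_holder above 0.045 m and contact force between medium_jar and the fingers below 0.02 N).
It fails at once if the square bottle is dropped over its holder: let go with its underside more than 45 mm above the bench (horizontal distance between square_bottle and square_holder below 0.05 m and z of square_bottle in the frame of square_holder above 0.045 m and contact force between square_bottle and the fingers below 0.02 N).
It fails at once if the slim bottle is dropped over its holder: let go with its underside more than 45 mm above the bench (horizontal distance between slim_bottle and slim_holder below 0.05 m and z of slim_bottle in the frame of slim_holder above 0.045 m and contact force between slim_bottle and the fingers below 0.02 N).
It fails at once if the model plane's turntable is shifted by more than 12 mm (distance of model_plane from where it was at the start of the episode above 0.012 m).
It also fails if it takes over 112 s, if anything falls off the work surface, if the arm or the gripper's body presses on something with over 40 N, if the wrist force passes 120 N, or if a joint passes its speed limit or range.

### The arm

A 6-joint arm with a two-finger parallel gripper is mounted at the origin on the work surface. World frame = base frame: x ahead of the robot, y to its left, z up, the work surface at z = 0. Lengths are in m, angles in degrees, forces in N, time in s.
With the tool pointing down it reaches from about 0.35 to 0.8 m from the base axis. Payload 7.3 kg.
Tool frame: the origin (TCP) lies midway between the tips of the shut fingers; the grasp point (between the pads) lies 19 mm behind it; z points along the fingers, x is the direction in which the jaws open and shut, and the axes are right-handed (so a half turn about z gives the same grasp; the last joint's range is limited). The gripper opens to 85 mm and grips with 20 to 120 N. Pads are 22 mm wide; open, the fingers measure 114 mm over their backs; the gripper's body (76 mm by 85 mm) begins 54 mm behind the grasp point. The pads swing forward as they close: fully open they stand 13 mm farther back than shut.
Start: joints at [55.978, 19.595, 87.324, -0, 73.075, -8.365], TCP at [0.227, 0.473, 0.231] pointing down, gripper open.
Joint ranges: [-145.02, 145.02], [-44.19, 115.74], [2.07, 154.8], [-57.11, 237.11], [16.16, 152.29], [-177.93, 177.93]. Speed limits (degrees/s): [147.25, 147.25, 180, 180, 180, 180].

### API

Orientations are given as [roll, pitch, yaw] about the fixed x, y, z axes, in that order (R = Rz(yaw) Ry(pitch) Rx(roll)).
In Python, from workcell import state, camera, camera_info, job_done, boxes_of, cut_out gives the robot as it stands. The module is installed in compiled form; this text tells all that it offers.
- The arm moves only by the tool jog_arm, never from a script. Its argument "plan" is a list of rows, each a list of 7 numbers: the shift along the tool's x, y, z in units of 20 cm (1.0 is 20 cm), then the turn, a rotation vector about the tool's x, y, z in units of pi/2 rad (1.0 is pi/2 rad), then the gripper command: -1 is shut, 1 is fully open, values between are in proportion. A call has 1 to 5 rows; each row is the pose to reach, as a shift and turn from the pose measured when the call began, along the tool's axes at that moment; what a row does not reach only later rows make up. A row lasts 1/10 s, in which the tool goes at most 50 mm and 8.59 degrees, less where a joint would pass 70% of its speed; a pose out of reach is approached as far as the arm can. A call with a number of a shift or a turn outside -1 to 1 is refused whole. A call with a gripper value outside its range is refused whole. The fingers move at their own pace and stop on an object; "squeeze" is the grip in N (left out, the last holds). Time passes only in rows, so rows that repeat a pose let the fingers close. It gives the time, the measured TCP pose, the force and the opening at its end, in the units of the state.
- state(): the state, without advancing time (a new reading comes with each control period).
- camera(name): name is "scene" or "top"; returns the picture (420x560x3 uint8, red, green, blue); there is no depth.
- camera_info(name): a dict with "fx", "fy", "cx", "cy" (pixels), "cam_to_world" (4x4, takes a point from camera to world coordinates). Camera axes: x right, y down, z forward; pixel columns grow to the right and rows downward; lengths in m; the calibration is good to about 2 mm. A picture is of the moment at which its call begins. camera_info takes no time and is no camera call.
- job_done(): hands the job in, once; it reports no verdict.
Trained networks look in the newest picture that a camera, given by its name, has taken for a name from the list of things; names that differ only in an ending like _2 or _b are one class to them, and where a whole thing is asked for, a point or a joint stands for the part that bears it (a point fixed in the world has none). Each returns a list of dicts, best first, with "score" (0 to 1); they miss things now and then, are a little off and sometimes report something else, mostly with a low value. They report only what shows in the picture. A call takes as long as a camera call.
- boxes_of(thing, camera): "location" ([row, column] in pixels, amid what is visible of it).
- cut_out(thing, camera): "region" (420x560 bool, what is visible of it) and "location" ([row, column] in pixels, amid what is visible of it).
The state is a dict: "t": time; "joints": joint angles; "qvel": joint speeds; "effort": joint torques, N m; "tcp_pos": TCP position; "ee_rot": TCP orientation; "wrist_force": force on the tool from outside, world axes, zero at the start; "torque": the same for the moment, N m; "grip_width": finger opening in m.
Only numpy, scipy, OpenCV 4.12 (cv2) and the standard library are available. Lean on these libraries where they do the work, as an engineer would, in place of code of your own. Each camera call takes 0.05 s, during which the arm holds its last target. There are 200 camera calls.

## Working session

There is one attempt and no reset: what is moved stays moved. The work goes in short steps, Python scripts to look and compute and a tool call to move; the robot and the scene stay as the last step left them, time stands still between calls to the robot, and variables do not carry over. Pictures are saved under pics/ and viewed, about 12 in all and at most 16, crops included, and the job is handed in when it is done.

Besides the shell and the picture viewer there is one more tool, called after "Call:" by a JSON object that holds its "fn" and its "kwargs". jog_arm: Moves the arm, as the interface text tells. Shifts and turns lie within -1 to 1; 1 stands for 20 cm of shift or pi/2 rad of turn. Its arguments: {"type":"object","properties":{"plan":{"type":"array","items":{"type":"array","items":{"type":"number","minimum":-1,"maximum":1}}},"squeeze":{"type":"number"}},"required":["plan"]}

```bash
mkdir -p pics
cat > h.py <<'E'
import numpy as np, cv2
from workcell import *
def ray(cam,rc,z):
    i=camera_info(cam);T=np.array(i["cam_to_world"])
    d=T[:3,:3]@np.array([(rc[1]-i["cx"])/i["fx"],(rc[0]-i["cy"])/i["fy"],1]);o=T[:3,3]
    return (o+d*(z-o[2])/d[2])
def proj(cam,p):
    i=camera_info(cam);T=np.array(i["cam_to_world"]);q=T[:3,:3].T@(np.array(p)-T[:3,3])
    return np.array([i["cy"]+i["fy"]*q[1]/q[2],i["cx"]+i["fx"]*q[0]/q[2]])
def snap(cam,name):
    im=camera(cam);cv2.imwrite(f"pics/{name}.png",im[:,:,::-1]);return im
E
python3 - <<'E'
from h import *
a=snap("scene","s0");b=snap("top","t0")
for c in("scene","top"):
    i=camera_info(c);print(c,i["fx"],np.round(i["cam_to_world"],3).tolist())
for n,z in dict(large_jar=.062,medium_jar=.058,square_bottle=.068,slim_bottle=.082,large_holder=.022,medium_holder=.022,square_holder=.022,slim_holder=.022,model_plane=.05).items():
    for c in("top",):
        for r in boxes_of(n,c)[:3]: print(n,c,round(r["score"],2),np.round(r["location"]),np.round(ray(c,r["location"],z),3))
s=state();print(s)
E
```

```text
scene 414.8258956278793 [[-0.185, 0.733, -0.654, 1.147], [0.983, 0.133, -0.128, 0.114], [-0.006, -0.667, -0.745, 0.743], [0.0, 0.0, 0.0, 1.0]]
top 455.7591736153216 [[0.028, -0.994, 0.109, 0.413], [-1.0, -0.029, -0.007, 0.015], [0.01, -0.109, -0.994, 1.266], [0.0, 0.0, 0.0, 1.0]]
large_jar top 0.59 [244. 254.] [0.455 0.069 0.062]
medium_jar top 0.76 [254. 363.] [ 0.437 -0.22   0.058]
medium_jar top 0.24 [171. 279.] [0.653 0.008 0.058]
square_bottle top 0.58 [246. 306.] [ 0.453 -0.068  0.068]
slim_bottle top 0.46 [237. 208.] [0.47  0.186 0.082]
slim_bottle top 0.16 [246. 258.] [0.449 0.057 0.082]
large_holder top 0.6 [241. 147.] [0.457 0.36  0.022]
medium_holder top 0.88 [204. 370.] [ 0.573 -0.247  0.022]
square_holder top 0.76 [260. 420.] [ 0.426 -0.383  0.022]
slim_holder top 0.61 [195. 196.] [0.586 0.233 0.022]
model_plane top 0.61 [174. 280.] [0.646 0.004 0.05 ]
{'t': 0.55, 'joints': array([ 5.59784270e+01,  1.95983924e+01,  8.73240717e+01, -4.22402133e-04,
        7.30748859e+01, -8.36488677e+00]), 'qvel': array([-0.10473246,  0.00444612,  0.02815238, -0.08685414,  0.02438156,
        0.01964921]), 'effort': array([-7.74393120e-04, -4.33297026e+01, -2.46155030e+01, -4.93597236e-05,
        4.96719767e-04, -1.32521556e-06]), 'tcp_pos': array([0.2273058 , 0.47326648, 0.23129477]), 'ee_rot': array([ 1.79999215e+02, -2.56297698e-03,  6.43434368e+01]), 'wrist_force': array([ 0.05328689, -0.57685731, -0.53671522]), 'torque': array([-0.00083696,  0.01310559, -0.00436864]), 'grip_width': 0.08550133282375372}
```

View pics/t0.png

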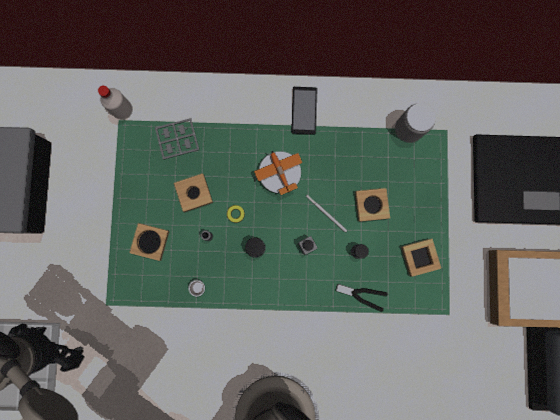

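View pics/s0.png

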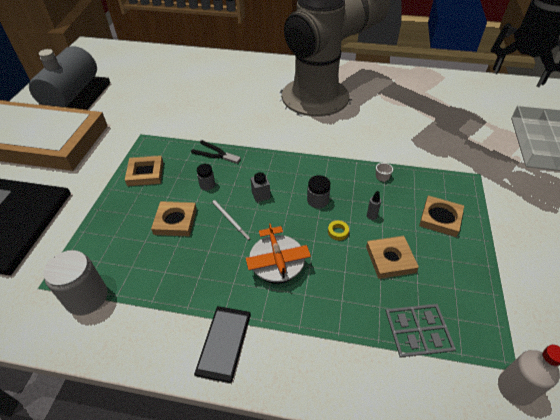

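```bash
cat >> h.py <<'E'
from scipy.optimize import minimize
D=dict(large_jar=[(.027,0,.046),(.026,.046,.062)],medium_jar=[(.020,0,.042),(.019,.042,.058)],slim_bottle=[(.013,0,.056),(.009,.056,.06),(.004,.08,.082)],
 square_bottle=[("b",.019,0,.052),(.014,.052,.068)])
for k in("large","medium","square","slim"): D[k+"_holder"]=[("b",.042,0,.022)]
def pts(n,z0=0):
    P=[]
    for p in D[n]:
        if p[0]=="b": r=p[1];q=[(a*r,b*r) for a,b in((1,1),(1,-1),(-1,-1),(-1,1))];zz=p[2:]
        else: q=[(p[0]*np.cos(t),p[0]*np.sin(t)) for t in np.linspace(0,6.283,24)];zz=p[1:]
        P.append(np.array([(*c,z+z0) for z in zz for c in q]))
    return P
S=4
def render(n,cam,x,y,w,off,z0=0):
    m=np.zeros((160*S//1,160*S),np.uint8);c,s=np.cos(w),np.sin(w)
    for P in pts(n,z0):
        W=np.c_[x+c*P[:,0]-s*P[:,1],y+s*P[:,0]+c*P[:,1],P[:,2]]
        uv=np.array([proj(cam,p)[::-1] for p in W])-off
        cv2.fillConvexPoly(m,cv2.convexHull(np.round((uv+.5)*S).astype(np.int32)),255)
    return cv2.resize(m,(160,160),interpolation=cv2.INTER_AREA)/255.
def fit(n,cams=("top","scene"),z0=0,x0=None):
    M={}
    for c in cams:
        r=cut_out(n,c)
        if not r: continue
        r=r[0];l=np.array(r["location"]);off=np.round(l[::-1]-80).astype(int)
        g=np.pad(r["region"].astype(float),160)[off[1]+160:off[1]+320,off[0]+160:off[0]+320]
        M[c]=(g,off,ray(c,l,z0+.03),r["score"])
    if not M: return None
    best=None
    f=lambda v,M=M:sum(np.abs(render(n,c,v[0],v[1],v[2]*10,M[c][1],z0)-M[c][0]).sum()/M[c][0].sum() for c in M)
    p=x0 if x0 is not None else M[list(M)[0]][2][:2]
    yaws=np.arange(0,1.57,.26) if "b" in [q[0] for q in D[n]] else [0]
    w=min(yaws,key=lambda w:f([*p,w/10]))
    s=np.array([[0,0,0],[.012,0,0],[0,.012,0],[0,0,.02]])+[*p,w/10]
    r=minimize(f,s[0],method="Nelder-Mead",options=dict(initial_simplex=s,maxiter=120,xatol=1e-4,fatol=1e-3))
    return r.x[0],r.x[1],np.degrees(r.x[2]*10)%90,r.fun/len(M),[round(M[c][3],2) for c in M]
E
python3 - <<'E'
from h import *
camera("scene");camera("top")
for n in D:
    for cams in (("top",),("top","scene")): print(n,len(cams),*[np.round(v,4) for v in fit(n,cams)])
s=state();print(s["t"])
E
```

```text
Traceback (most recent call last):
  File "h.py", line 46, in fit
    r=minimize(f,s[0],method="Nelder-Mead",options=dict(initial_simplex=s,maxiter=120,xatol=1e-4,fatol=1e-3))
  File "h.py", line 41, in <lambda>
    f=lambda v,M=M:sum(np.abs(render(n,c,v[0],v[1],v[2]*10,M[c][1],z0)-M[c][0]).sum()/M[c][0].sum() for c in M)
                   ~~~^^^^^^^^^^^^^^^^^^^^^^^^^^^^^^^^^^^^^^^^^^^^^^^^^^^^^^^^^^^^^^^^^^^^^^^^^^^^^^^^^^^^^^^^^
  File "h.py", line 41, in <genexpr>
    f=lambda v,M=M:sum(np.abs(render(n,c,v[0],v[1],v[2]*10,M[c][1],z0)-M[c][0]).sum()/M[c][0].sum() for c in M)
                              ~~~~~~^^^^^^^^^^^^^^^^^^^^^^^^^^^^^^^^^^
  File "h.py", line 28, in render
    uv=np.array([proj(cam,p)[::-1] for p in W])-off
                 ~~~~^^^^^^^
  File "h.py", line 8, in proj
    i=camera_info(cam);T=np.array(i["cam_to_world"]);q=T[:3,:3].T@(np.array(p)-T[:3,3])
ValueError: time passes only in moves, steps and waits
```

```bash
sed -i 's/^def ray/_ci={c:camera_info(c) for c in("scene","top")}\ncamera_info=_ci.get\ndef ray/' h.py
python3 - <<'E'
from h import *
camera("scene");camera("top")
for n in D:
    for cams in (("top",),("scene",),("top","scene")): print(n,len(cams),*[np.round(v,4) for v in fit(n,cams)])
s=state();print(s["t"])
E
```

```text
large_jar 1 0.4469 0.0659 17.644 0.0519 [0.59]
large_jar 1 0.4472 0.0644 4.8467 0.0423 [0.66]
large_jar 2 0.4474 0.0653 11.9626 0.0596 [0.59 0.66]
medium_jar 1 0.4452 -0.2155 5.3051 0.0955 [0.58]
medium_jar 1 0.4451 -0.219 4.5828 0.0751 [0.93]
medium_jar 2 0.4454 -0.2173 11.4779 0.107 [0.58 0.93]Traceback (most recent call last):
  File "<stdin>", line 4, in <module>
TypeError: 'NoneType' object is not iterable
```

Run:
```python
from h import *
camera("scene");camera("top")
for n in list(D)[2:]:
    for cams in (("top",),("scene",),("top","scene")):
        f=fit(n,cams); print(n,len(cams),*([np.round(v,4) for v in f] if f else ["none"]))
s=state();print(s["t"])
```

```text
slim_bottle 1 0.4753 0.1984 5.8847 0.1119 [0.48]
slim_bottle 1 0.4729 0.1966 11.87 0.1381 [0.56]
slim_bottle 2 0.4747 0.1971 5.5318 0.1449 [0.48 0.56]
square_bottle 1 0.4561 -0.0751 27.4121 0.2015 [0.72]
square_bottle 1 0.4575 -0.0766 25.9333 0.0894 [0.67]
square_bottle 2 0.457 -0.0762 29.0187 0.1585 [0.72 0.67]
large_holder 1 0.4546 0.3568 76.3966 0.0511 [0.63]
large_holder 1 none
large_holder 2 0.4546 0.3568 76.3966 0.0511 [0.63]
medium_holder 1 0.5743 -0.2541 6.4687 0.0374 [0.71]
medium_holder 1 0.5735 -0.2556 6.3884 0.0366 [0.67]
medium_holder 2 0.5739 -0.2547 6.936 0.0447 [0.71 0.67]
square_holder 1 0.432 -0.3876 16.13 0.0586 [0.83]
square_holder 1 0.4312 -0.3916 17.4067 0.0457 [0.73]
square_holder 2 0.4321 -0.3905 16.3347 0.0742 [0.83 0.73]
slim_holder 1 0.5938 0.2431 21.1042 0.0371 [0.63]
slim_holder 1 0.5946 0.242 20.9625 0.035 [0.83]
slim_holder 2 0.5942 0.2426 20.8355 0.0387 [0.63 0.83]
2.55
```

Call:
{"fn": "jog_arm", "kwargs": {"plan": [[-0.68, 0.94, 0.15, 0, 0, 0.4, 1], [-0.68, 0.94, 0.15, 0, 0, 0.4, 1], [-0.68, 0.94, 0.15, 0, 0, 0.4, 1], [-0.68, 0.94, 0.15, 0, 0, 0.4, 1], [-0.68, 0.94, 0.15, 0, 0, 0.4, 1]], "squeeze": 40}}

```text
t: 3.05
tcp_pos: [0.3386, 0.2668, 0.2011]
ee_rot: [180.0, -0.0, 28.0]
wrist_force: [-0.3, -0.3, -0.4]
grip_width: 0.0854
```

Call:
{"fn": "jog_arm", "kwargs": {"plan": [[-0.14, 0.9, 0.15, 0, 0, 0, 1], [-0.14, 0.9, 0.15, 0, 0, 0, 1], [-0.14, 0.9, 0.15, 0, 0, 0, 1], [-0.14, 0.9, 0.15, 0, 0, 0, 1], [-0.14, 0.9, 0.15, 0, 0, 0, 1]]}}

```text
t: 3.55
tcp_pos: [0.3996, 0.0912, 0.1707]
ee_rot: [179.9, 0.0, 27.7]
wrist_force: [-0.4, 0.8, -0.2]
grip_width: 0.0855
```

Call:
{"fn": "jog_arm", "kwargs": {"plan": [[-0.14, 0.89, 0.15, 0, 0, 0, 1], [-0.14, 0.89, 0.15, 0, 0, 0, 1], [-0.14, 0.89, 0.15, 0, 0, 0, 1], [-0.14, 0.89, 0.15, 0, 0, 0, 1], [-0.14, 0.89, 0.15, 0, 0, 0, 1]]}}

```text
t: 4.05
tcp_pos: [0.4588, -0.0826, 0.1404]
ee_rot: [179.9, 0.0, 27.5]
wrist_force: [-0.3, 0.4, 1.2]
grip_width: 0.0852
```

Call:
{"fn": "jog_arm", "kwargs": {"plan": [[0.01, -0.033, 0.1, 0, 0, 0, 1], [0.01, -0.033, 0.3, 0, 0, 0, 1], [0.01, -0.033, 0.5, 0, 0, 0, 1], [0.01, -0.033, 0.61, 0, 0, 0, 1], [0.01, -0.033, 0.61, 0, 0, 0, 1]]}}

```text
t: 4.55
tcp_pos: [0.4556, -0.0743, 0.0162]
ee_rot: [-179.9, 0.3, 27.5]
wrist_force: [0.4, -0.2, 0.4]
grip_width: 0.0855
```

Call:
{"fn": "jog_arm", "kwargs": {"plan": [[0, 0, 0, 0, 0, 0, -1], [0, 0, 0, 0, 0, 0, -1], [0, 0, 0, 0, 0, 0, -1], [0, 0, 0, 0, 0, 0, -1], [0, 0, 0, 0, 0, 0, -1]], "squeeze": 30}}

```text
t: 5.05
tcp_pos: [0.4565, -0.0744, 0.0175]
ee_rot: [-180.0, 0.1, 27.5]
wrist_force: [-1.0, 1.2, 5.8]
grip_width: 0.0381
```

Run:
```python
from h import *
im=snap("scene","s1");cv2.imwrite("pics/c1.png",cv2.resize(im[100:300,160:400,::-1],None,fx=3,fy=3,interpolation=cv2.INTER_CUBIC))
s=state();print(s["t"],s["tcp_pos"],s["ee_rot"],s["grip_width"])
```

```text
5.1 [ 0.45649083 -0.07436898  0.01753765] [-1.79965249e+02  1.42458501e-01  2.75412175e+01] 0.03756235035508249
```

View pics/c1.png

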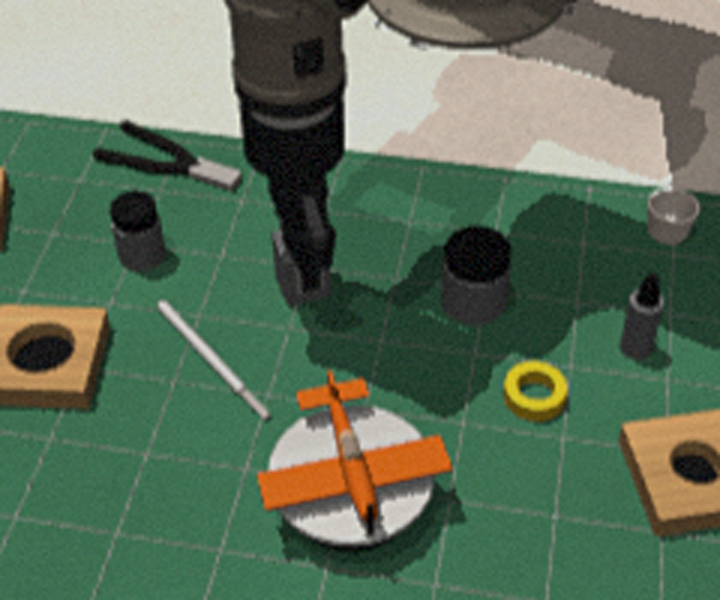

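Call:
{"fn": "jog_arm", "kwargs": {"plan": [[0, 0, -0.2, 0, 0, 0, -1], [0, 0, -0.45, 0, 0, 0, -1], [-0.1, 0.16, -0.55, 0, 0, 0, -1], [-0.25, 0.4, -0.55, 0, 0, 0, -1], [-0.4, 0.64, -0.55, 0, 0, 0, -1]]}}

```text
t: 5.6
tcp_pos: [0.4465, -0.2131, 0.1298]
ee_rot: [179.8, 0.0, 27.6]
wrist_force: [0.4, 1.1, -1.7]
grip_width: 0.0377
```

Call:
{"fn": "jog_arm", "kwargs": {"plan": [[-0.15, 0.24, 0, 0, 0, 0.05, -1], [-0.3, 0.48, 0, 0, 0, 0.12, -1], [-0.43, 0.7, 0, 0, 0, 0.12, -1], [-0.43, 0.7, 0, 0, 0, 0.12, -1], [-0.43, 0.7, 0, 0, 0, 0.12, -1]]}}

```text
t: 6.1
tcp_pos: [0.4347, -0.3792, 0.1304]
ee_rot: [179.8, -0.0, 16.7]
wrist_force: [0.5, -0.0, -1.2]
grip_width: 0.0379
```

Call:
{"fn": "jog_arm", "kwargs": {"plan": [[-0.03, 0.042, 0.1, 0, 0, 0, -1], [-0.03, 0.042, 0.25, 0, 0, 0, -1], [-0.03, 0.042, 0.4, 0, 0, 0, -1], [-0.03, 0.042, 0.4, 0, 0, 0, -1], [-0.03, 0.042, 0.4, 0, 0, 0, -1]]}}

```text
t: 6.6
tcp_pos: [0.4319, -0.388, 0.0511]
ee_rot: [179.8, -0.0, 16.7]
wrist_force: [0.4, -0.5, -0.3]
grip_width: 0.0377
```

Run:
```python
from h import *
im=snap("scene","s2");b=snap("top","t2")
f=lambda i:cv2.resize(i,(390,390),interpolation=cv2.INTER_CUBIC)
cv2.imwrite("pics/c2.png",np.hstack([f(im[100:230,80:210,::-1]),f(b[200:330,360:490,::-1])]))
s=state();print(s["t"],s["tcp_pos"],s["ee_rot"],s["grip_width"])
for c in("scene","top"):
  print([ (round(r["score"],2),np.round(r["location"])) for r in boxes_of("square_bottle",c)])
print(proj("scene",[.4315,-.389,.06]))
```

```text
6.7 [ 0.43249688 -0.38938938  0.05243413] [ 1.79624139e+02 -9.70322345e-02  1.67114290e+01] 0.03802926320876584
[(0.49, array([154., 144.]))]
[(0.69, array([258., 423.]))]
[155.76101285 140.07357277]
```

View pics/c2.png

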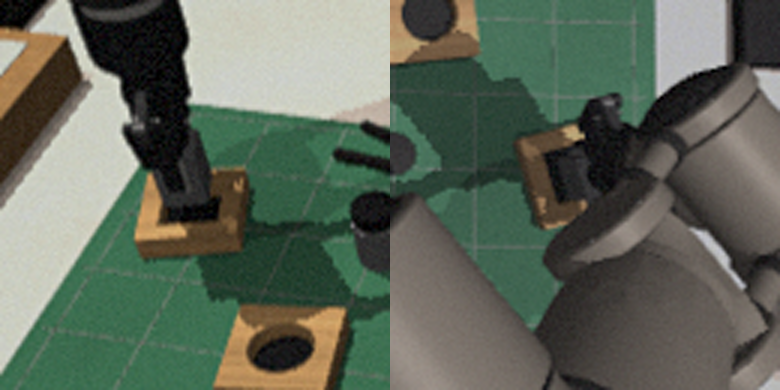

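Call:
{"fn": "jog_arm", "kwargs": {"plan": [[0, 0, 0.04, 0, 0, 0, -1], [0, 0, 0.08, 0, 0, 0, -1], [0, 0, 0.11, 0, 0, 0, -1], [0, 0, 0.135, 0, 0, 0, -1], [0, 0, 0.135, 0, 0, 0, -1]]}}

```text
t: 7.3
tcp_pos: [0.4321, -0.3895, 0.0243]
ee_rot: [179.7, -0.1, 16.7]
wrist_force: [0.6, 0.0, -0.1]
grip_width: 0.0375
```

Call:
{"fn": "jog_arm", "kwargs": {"plan": [[0, 0, 0.003, 0, 0, 0, -0.2], [0, 0, 0.003, 0, 0, 0, 0.2], [0, 0, 0.003, 0, 0, 0, 1], [0, 0, 0.003, 0, 0, 0, 1], [0, 0, 0.003, 0, 0, 0, 1]]}}

```text
t: 7.8
tcp_pos: [0.4321, -0.3896, 0.0239]
ee_rot: [179.7, -0.1, 16.7]
wrist_force: [-0.3, -0.6, 0.1]
grip_width: 0.0856
```

Call:
{"fn": "jog_arm", "kwargs": {"plan": [[0, 0, -0.1, 0, 0, 0, 1], [0, 0, -0.3, 0, 0, 0, 1], [0, 0, -0.5, 0, 0, 0, 1], [0, 0, -0.65, 0, 0, 0.06, 1], [0, 0, -0.65, 0, 0, 0.18, 1]]}}

```text
t: 8.3
tcp_pos: [0.4335, -0.3908, 0.1591]
ee_rot: [179.3, -0.5, 2.4]
wrist_force: [0.2, -0.7, -0.0]
grip_width: 0.0861
```

Call:
{"fn": "jog_arm", "kwargs": {"plan": [[0.02, -0.2, 0, 0, 0, 0.026, 1], [0.05, -0.45, 0, 0, 0, 0.026, 1], [0.09, -0.7, 0, 0, 0, 0.026, 1], [0.096, -0.865, 0, 0, 0, 0.026, 1], [0.096, -0.865, 0, 0, 0, 0.026, 1]]}}

```text
t: 8.8
tcp_pos: [0.4448, -0.2132, 0.1573]
ee_rot: [179.4, -0.5, 0.3]
wrist_force: [0.3, 0.1, 0.1]
grip_width: 0.085
```

Run:
```python
from h import *
camera("scene");camera("top")
print("sq",fit("square_bottle",("scene",),.006,[.432,-.389]),fit("square_bottle",("top",),.006,[.432,-.389]))
print("med",fit("medium_jar",("scene",),0,[.445,-.217]))
s=state();print(s["t"],s["tcp_pos"],s["ee_rot"])
```

```text
sq (np.float64(0.42811161387704333), np.float64(-0.39473411684465265), np.float64(21.925566344231015), np.float64(0.15201791672379908), [0.74]) None
med (np.float64(0.44500269530594483), np.float64(-0.21900099346309526), np.float64(12.752684607327847), np.float64(0.11219461046450668), [0.74])
9.05 [ 0.44547019 -0.21836739  0.15714937] [ 1.79272252e+02 -5.33429813e-01  3.15648678e-02]
```

Call:
{"fn": "jog_arm", "kwargs": {"plan": [[0, 0, 0.15, 0.008, -0.006, 0, 1], [0, 0, 0.35, 0.008, -0.006, 0, 1], [0, 0, 0.55, 0.008, -0.006, 0, 1], [0, 0, 0.7, 0.008, -0.006, 0, 1], [0, 0, 0.7, 0.008, -0.006, 0, 1]]}}

```text
t: 9.55
tcp_pos: [0.4443, -0.2198, 0.0136]
ee_rot: [-179.8, 0.4, -0.1]
wrist_force: [-0.2, 0.1, -0.9]
grip_width: 0.0855
```

Call:
{"fn": "jog_arm", "kwargs": {"plan": [[0, 0, 0, 0, 0, 0, -1], [0, 0, 0, 0, 0, 0, -1], [0, 0, 0, 0, 0, 0, -1], [0, 0, 0, 0, 0, 0, -1], [0, 0, 0, 0, 0, 0, -1]]}}

```text
t: 10.05
tcp_pos: [0.4452, -0.2206, 0.0152]
ee_rot: [-179.9, 0.2, -0.1]
wrist_force: [0.1, -0.2, 7.0]
grip_width: 0.0386
```

Call:
{"fn": "jog_arm", "kwargs": {"plan": [[0, 0, -0.1, 0, 0, 0, -1], [0, 0, -0.3, 0, 0, 0, -1], [0.1, 0.02, -0.45, 0, 0, 0, -1], [0.3, 0.09, -0.45, 0, 0, 0, -1], [0.5, 0.15, -0.45, 0, 0, 0, -1]]}}

```text
t: 10.55
tcp_pos: [0.5473, -0.2517, 0.1076]
ee_rot: [180.0, 0.0, -0.1]
wrist_force: [0.8, -1.4, -1.1]
grip_width: 0.039
```

Run:
```python
from h import *
s=state();print(s["t"],s["tcp_pos"],s["ee_rot"],s["grip_width"],s["wrist_force"])
im=snap("scene","s3")
f=lambda i:cv2.resize(i,(390,390),interpolation=cv2.INTER_CUBIC)
cv2.imwrite("pics/c3.png",np.hstack([f(im[100:230,80:210,::-1]),f(im[140:270,110:240,::-1])]))
```

```text
10.55 [ 0.54732763 -0.25168     0.1075794 ] [ 1.79988692e+02  1.40141811e-02 -8.59241131e-02] 0.038998989710079805 [ 0.83681981 -1.42965976 -1.09918259]
```

View pics/c3.png

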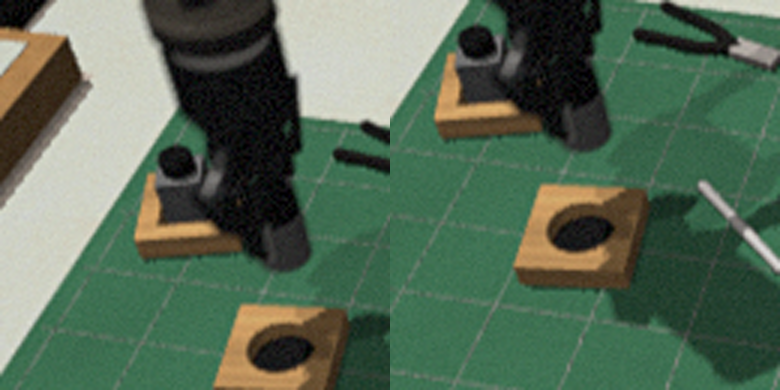

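Call:
{"fn": "jog_arm", "kwargs": {"plan": [[0.133, 0.024, 0, 0, 0, 0, -1], [0.133, 0.024, 0.1, 0, 0, 0, -1], [0.133, 0.024, 0.25, 0, 0, 0, -1], [0.133, 0.024, 0.29, 0, 0, 0, -1], [0.133, 0.024, 0.29, 0, 0, 0, -1]]}}

```text
t: 11.1
tcp_pos: [0.5791, -0.2581, 0.0479]
ee_rot: [180.0, -0.1, -0.1]
wrist_force: [-0.0, -0.0, -2.3]
grip_width: 0.0386
```

Run:
```python
from h import *
im=snap("scene","s4");b=snap("top","t4")
s=state();print(s["t"],s["tcp_pos"],s["ee_rot"],s["grip_width"],s["wrist_force"])
f=lambda i:cv2.resize(i,(390,390),interpolation=cv2.INTER_CUBIC)
cv2.imwrite("pics/c4.png",np.hstack([f(im[150:250,120:220,::-1]),f(b[150:250,320:420,::-1])]))
```

```text
11.2 [ 0.58051153 -0.25896835  0.05020865] [ 1.79817004e+02 -3.72139433e-01 -7.31345711e-02] 0.038957357751921974 [ 0.56611605  0.73221848 -1.28575048]
```

View pics/c4.png

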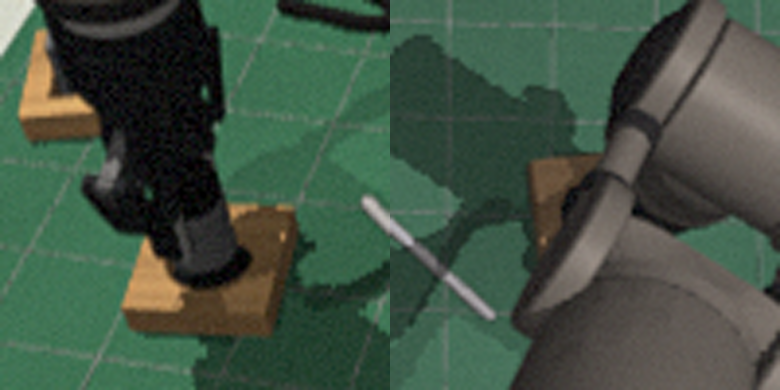

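Call:
{"fn": "jog_arm", "kwargs": {"plan": [[-0.033, -0.012, 0, 0, 0, 0, -1], [-0.033, -0.012, 0, 0, 0, 0, -1], [-0.033, -0.012, 0.04, 0, 0, 0, -1], [-0.033, -0.012, 0.07, 0, 0, 0, -1], [-0.033, -0.012, 0.07, 0, 0, 0, -1]]}}

```text
t: 11.7
tcp_pos: [0.5733, -0.2562, 0.0348]
ee_rot: [179.9, -0.3, -0.1]
wrist_force: [-0.2, 0.4, -1.8]
grip_width: 0.0386
```

Call:
{"fn": "jog_arm", "kwargs": {"plan": [[0.003, 0, 0.03, 0, 0, 0, -1], [0.003, 0, 0.06, 0, 0, 0, -1], [0.003, 0, 0.065, 0, 0, 0, -1], [0.003, 0, 0.065, 0, 0, 0, -1], [0.003, 0, 0.065, 0, 0, 0, -1]]}}

```text
t: 12.2
tcp_pos: [0.5739, -0.2562, 0.0216]
ee_rot: [179.9, -0.2, -0.1]
wrist_force: [-0.2, 0.2, -1.0]
grip_width: 0.0386
```

Call:
{"fn": "jog_arm", "kwargs": {"plan": [[0, 0, 0.003, 0, 0, 0, -0.2], [0, 0, 0.003, 0, 0, 0, 0.2], [0, 0, 0.003, 0, 0, 0, 1], [0, 0, 0.003, 0, 0, 0, 1], [0, 0, 0.003, 0, 0, 0, 1]]}}

```text
t: 12.7
tcp_pos: [0.5739, -0.2561, 0.0209]
ee_rot: [179.9, -0.2, -0.1]
wrist_force: [0.7, -0.0, -0.1]
grip_width: 0.0853
```

Call:
{"fn": "jog_arm", "kwargs": {"plan": [[0, 0, -0.1, 0, 0, 0, 1], [0, 0, -0.3, 0, 0, 0, 1], [0, 0, -0.5, 0, 0, 0, 1], [0, 0, -0.65, 0, 0, 0, 1], [-0.1, -0.2, -0.65, 0, 0, 0, 1]]}}

```text
t: 13.2
tcp_pos: [0.5574, -0.2206, 0.156]
ee_rot: [179.5, -0.9, -0.3]
wrist_force: [1.4, 0.8, -0.0]
grip_width: 0.0855
```

Call:
{"fn": "jog_arm", "kwargs": {"plan": [[-0.1, -0.2, 0, 0, 0, 0, 1], [-0.2, -0.4, 0, 0, 0, 0, 1], [-0.3, -0.6, 0, 0, 0, 0, 1], [-0.4, -0.8, 0, 0, 0, 0, 1], [-0.4, -0.8, 0, 0, 0, 0, 1]]}}

```text
t: 13.7
tcp_pos: [0.4753, -0.0562, 0.1532]
ee_rot: [179.6, -0.8, -0.1]
wrist_force: [-0.0, -0.1, -0.5]
grip_width: 0.0855
```

Run:
```python
from h import *
im=snap("scene","s5");b=snap("top","t5")
s=state();print(s["t"],s["tcp_pos"],s["ee_rot"],s["grip_width"],s["wrist_force"])
f=lambda i:cv2.resize(i,(390,390),interpolation=cv2.INTER_CUBIC)
cv2.imwrite("pics/c5.png",np.hstack([f(im[130:260,100:230,::-1]),f(b[170:300,340:470,::-1])]))
```

```text
13.8 [ 0.47835153 -0.05965234  0.15372988] [ 1.79443633e+02 -9.81688210e-01 -1.56515405e-01] 0.08562414384721016 [ 0.7992249  -0.36418591  0.60994232]
```

View pics/c5.png

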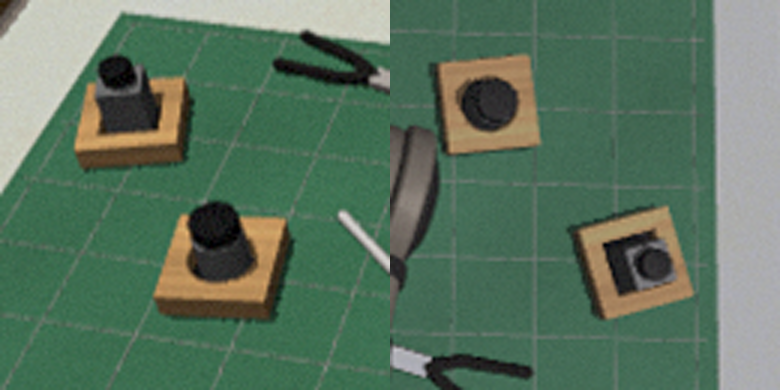

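Run:
```python
from h import *
camera("top")
for n,h in(("square_bottle","square_holder"),("medium_jar","medium_holder")):
    # visible part only: raise model floor to rim level
    D2=D[n];D[n]=[("b",.019,.010,.052),D2[1]] if n[0]=="s" else D2
    for k in range(1):print(n,fit(n,("top",),.006))
    print([ (r["score"],ray("top",r["location"],.065)) for r in boxes_of(n,"top")])
print(fit("large_jar",("top","scene")))
```

```text
square_bottle (np.float64(0.44761016165722467), np.float64(0.06671028190936827), np.float64(4.6845189226941955), np.float64(0.30604067714042144), [0.68])
[(0.67, array([ 0.42558839, -0.37353208,  0.065     ]))]
medium_jar None
[(0.54, array([ 0.56698724, -0.24373193,  0.065     ]))]
(np.float64(0.4464291030568367), np.float64(0.0657062274314528), np.float64(10.213658821485204), np.float64(0.08892412204130593), [0.72, 0.74])
```

Run:
```python
from h import *
print(ray("top",(257.7,427.9),.074),ray("top",(204,374),.064))
# scene crop: sq cap top centre (116,68)/3+(100,130); med (215,222)
print(ray("scene",(130+68/3,100+116/3),.074),ray("scene",(130+220/3,100+215/3),.064))
```

```text
[ 0.43115695 -0.38741093  0.074     ] [ 0.56964746 -0.24793702  0.064     ]
[ 0.43580152 -0.38692668  0.074     ] [ 0.57537685 -0.24995375  0.064     ]
```

Call:
{"fn": "jog_arm", "kwargs": {"plan": [[-0.05, -0.2, 0, 0.006, -0.01, 0, 1], [-0.1, -0.4, 0, 0.006, -0.01, 0, 1], [-0.155, -0.626, 0, 0.006, -0.01, 0, 1], [-0.155, -0.626, 0, 0.006, -0.01, 0, 1], [-0.155, -0.626, 0, 0.006, -0.01, 0, 1]]}}

```text
t: 14.65
tcp_pos: [0.4483, 0.0649, 0.1514]
ee_rot: [180.0, -0.0, -0.2]
wrist_force: [-0.1, -0.4, 0.4]
grip_width: 0.0856
```

Call:
{"fn": "jog_arm", "kwargs": {"plan": [[0, 0, 0, 0, 0, 0, 1]]}}

```text
t: 14.75
tcp_pos: [0.4489, 0.064, 0.1514]
ee_rot: [180.0, -0.0, -0.3]
wrist_force: [-0.9, -0.8, 1.2]
grip_width: 0.0853
```

Call:
{"fn": "jog_arm", "kwargs": {"plan": [[-0.01, -0.008, 0.15, 0, 0, 0, 1], [-0.01, -0.008, 0.35, 0, 0, 0, 1], [-0.01, -0.008, 0.55, 0, 0, 0, 1], [-0.01, -0.008, 0.685, 0, 0, 0, 1], [-0.01, -0.008, 0.685, 0, 0, 0, 1]]}}

```text
t: 15.25
tcp_pos: [0.4451, 0.0642, 0.0116]
ee_rot: [180.0, 0.3, -0.4]
wrist_force: [-0.4, 0.7, -0.5]
grip_width: 0.0853
```

Call:
{"fn": "jog_arm", "kwargs": {"plan": [[0, 0, 0, 0, 0, 0, -1], [0, 0, 0, 0, 0, 0, -1], [0, 0, 0, 0, 0, 0, -1], [0, 0, 0, 0, 0, 0, -1], [0, 0, 0, 0, 0, 0, -1]]}}

```text
t: 15.75
tcp_pos: [0.4463, 0.0639, 0.013]
ee_rot: [179.9, 0.2, -0.4]
wrist_force: [0.0, -3.6, 8.0]
grip_width: 0.0527
```

Call:
{"fn": "jog_arm", "kwargs": {"plan": [[0, 0, -0.1, 0, 0, 0, -1], [0, 0, -0.3, 0, 0, 0, -1], [0, 0, -0.5, 0, 0, 0, -1], [0, -0.1, -0.65, 0, 0, 0, -1], [0, -0.3, -0.65, 0, 0, 0, -1]]}}

```text
t: 16.25
tcp_pos: [0.45, 0.1235, 0.1479]
ee_rot: [180.0, -0.4, -0.6]
wrist_force: [1.6, 1.0, -1.4]
grip_width: 0.0524
```

Call:
{"fn": "jog_arm", "kwargs": {"plan": [[0.01, -0.2, 0, 0, 0, 0, -1], [0.02, -0.45, 0, 0, 0, 0, -1], [0.03, -0.7, 0, 0, 0, 0, -1], [0.04, -0.95, 0, 0, 0, 0, -1], [0.04, -1, 0, 0, 0, 0, -1]]}}

```text
t: 16.75
tcp_pos: [0.4595, 0.3283, 0.1486]
ee_rot: [-179.9, -0.5, -0.3]
wrist_force: [0.0, -0.8, -0.4]
grip_width: 0.0528
```

Call:
{"fn": "jog_arm", "kwargs": {"plan": [[0, 0, 0, 0, 0, 0, -1]]}}

```text
t: 16.85
tcp_pos: [0.4589, 0.3297, 0.1486]
ee_rot: [-179.9, -0.5, -0.2]
wrist_force: [-0.0, -0.6, -1.5]
grip_width: 0.0528
```

Call:
{"fn": "jog_arm", "kwargs": {"plan": [[-0.02, -0.127, 0, 0, 0, 0, -1], [-0.02, -0.127, 0.1, 0, 0, 0, -1], [-0.02, -0.127, 0.3, 0, 0, 0, -1], [-0.02, -0.127, 0.46, 0, 0, 0, -1], [-0.02, -0.127, 0.46, 0, 0, 0, -1]]}}

```text
t: 17.35
tcp_pos: [0.4533, 0.3523, 0.053]
ee_rot: [179.9, -0.1, -0.2]
wrist_force: [-0.1, -0.1, -1.2]
grip_width: 0.0526
```

Run:
```python
from h import *
im=snap("scene","s6");b=snap("top","t6")
s=state();print(s["t"],s["tcp_pos"],s["ee_rot"],s["grip_width"],s["wrist_force"])
f=lambda i:cv2.resize(i,(390,390),interpolation=cv2.INTER_CUBIC)
cv2.imwrite("pics/c6.png",np.hstack([f(im[150:280,370:500,::-1]),f(b[170:300,100:230,::-1])]))
```

```text
17.45 [0.45617432 0.35437673 0.05739639] [-179.88717439   -0.50351899   -0.23909319] 0.05227482002470419 [ 0.54759764  0.43844856 -1.47047686]
```

View pics/c6.png

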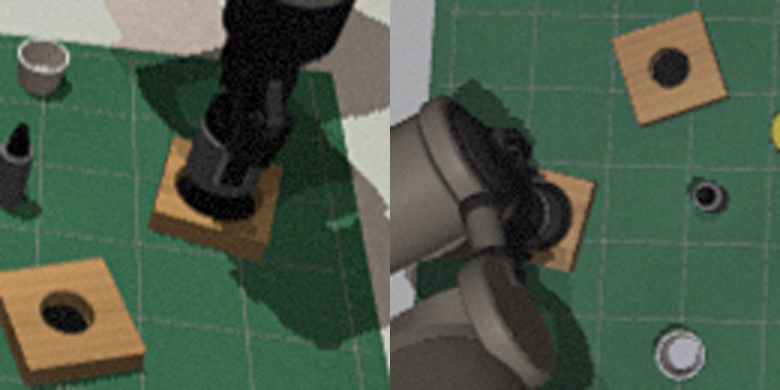

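Call:
{"fn": "jog_arm", "kwargs": {"plan": [[-0.008, -0.004, 0.04, 0, 0, 0, -1], [-0.008, -0.004, 0.08, 0, 0, 0, -1], [-0.008, -0.004, 0.12, 0, 0, 0, -1], [-0.008, -0.004, 0.15, 0, 0, 0, -1], [-0.008, -0.004, 0.15, 0, 0, 0, -1]]}}

```text
t: 17.95
tcp_pos: [0.4543, 0.3549, 0.0264]
ee_rot: [-179.9, -0.4, -0.2]
wrist_force: [-0.4, -0.6, -2.1]
grip_width: 0.0526
```

Call:
{"fn": "jog_arm", "kwargs": {"plan": [[0, 0, 0.01, 0, 0, 0, -1], [0, 0, 0.02, 0, 0, 0, -1], [0, 0, 0.03, 0, 0, 0, -1], [0, 0, 0.035, 0, 0, 0, -1], [0, 0, 0.035, 0, 0, 0, -1]]}}

```text
t: 18.45
tcp_pos: [0.4544, 0.355, 0.0194]
ee_rot: [-179.9, -0.4, -0.2]
wrist_force: [-0.4, 0.4, -1.7]
grip_width: 0.0527
```

Call:
{"fn": "jog_arm", "kwargs": {"plan": [[0, 0, 0.003, 0, 0, 0, 0], [0, 0, 0.003, 0, 0, 0, 0.4], [0, 0, 0.003, 0, 0, 0, 1], [0, 0, 0.003, 0, 0, 0, 1], [0, 0, 0.003, 0, 0, 0, 1]]}}

```text
t: 18.95
tcp_pos: [0.4544, 0.355, 0.0188]
ee_rot: [-179.9, -0.4, -0.2]
wrist_force: [-0.0, 0.3, 0.5]
grip_width: 0.0851
```

Call:
{"fn": "jog_arm", "kwargs": {"plan": [[0, 0, -0.1, 0, 0, 0, 1], [0, 0, -0.3, 0, 0, 0, 1], [0, 0, -0.5, 0, 0, 0, 1], [0, 0.05, -0.75, 0, 0, 0, 1], [0.03, 0.2, -0.75, 0, 0, 0, 1]]}}

```text
t: 19.45
tcp_pos: [0.4617, 0.3177, 0.1756]
ee_rot: [-179.6, -1.1, -0.1]
wrist_force: [0.8, -0.1, -0.4]
grip_width: 0.0855
```

Call:
{"fn": "jog_arm", "kwargs": {"plan": [[0.02, 0.2, 0, 0, 0, 0, 1], [0.04, 0.4, 0, 0, 0, 0, 1], [0.07, 0.6, 0, 0, 0, 0, 1], [0.07, 0.6, 0, 0, 0, 0, 1], [0.07, 0.6, 0, 0, 0, 0, 1]]}}

```text
t: 19.95
tcp_pos: [0.4758, 0.1971, 0.1751]
ee_rot: [-179.5, -1.1, -0.2]
wrist_force: [0.3, 0.7, -0.6]
grip_width: 0.0854
```

Call:
{"fn": "jog_arm", "kwargs": {"plan": [[0, 0, 0, 0, 0, 0, 1]]}}

```text
t: 20.05
tcp_pos: [0.4757, 0.1979, 0.1751]
ee_rot: [-179.5, -1.1, -0.2]
wrist_force: [-0.5, 0.8, 0.6]
grip_width: 0.0855
```

Call:
{"fn": "jog_arm", "kwargs": {"plan": [[-0.005, 0.004, 0, -0.006, -0.012, 0, 1], [-0.005, 0.004, 0, -0.006, -0.012, 0, 1], [-0.005, 0.004, 0, -0.006, -0.012, 0, 1]]}}

```text
t: 20.35
tcp_pos: [0.4747, 0.1978, 0.1749]
ee_rot: [179.9, 0.0, -0.1]
wrist_force: [0.6, -0.9, 0.3]
grip_width: 0.0853
```

Call:
{"fn": "jog_arm", "kwargs": {"plan": [[0, 0, 0.2, 0, 0, 0, 1], [0, 0, 0.4, 0, 0, 0, 1], [0, 0, 0.6, 0, 0, 0, 1], [0, 0, 0.785, 0, 0, 0, 1], [0, 0, 0.785, 0, 0, 0, 1]]}}

```text
t: 20.85
tcp_pos: [0.4712, 0.1971, 0.0138]
ee_rot: [179.8, 0.5, -0.1]
wrist_force: [0.4, 0.0, -0.1]
grip_width: 0.0851
```

Call:
{"fn": "jog_arm", "kwargs": {"plan": [[0, 0, 0, 0, 0, 0, -1], [0, 0, 0, 0, 0, 0, -1], [0, 0, 0, 0, 0, 0, -1], [0, 0, 0, 0, 0, 0, -1], [0, 0, 0, 0, 0, 0, -1]]}}

```text
t: 21.35
tcp_pos: [0.4723, 0.1974, 0.0153]
ee_rot: [179.9, 0.4, -0.1]
wrist_force: [-0.5, 0.3, 7.3]
grip_width: 0.0253
```

Call:
{"fn": "jog_arm", "kwargs": {"plan": [[0, 0, 0, 0, 0, 0, -1], [0, 0, 0, 0, 0, 0, -1]]}}

```text
t: 21.55
tcp_pos: [0.4727, 0.1975, 0.0159]
ee_rot: [179.9, 0.3, -0.1]
wrist_force: [-0.2, -0.3, -0.2]
grip_width: 0.0252
```

Call:
{"fn": "jog_arm", "kwargs": {"plan": [[0, 0, -0.1, 0, 0, 0, -1], [0, 0, -0.3, 0, 0, 0, -1], [0.1, -0.04, -0.5, 0, 0, 0, -1], [0.3, -0.11, -0.5, 0, 0, 0, -1], [0.5, -0.18, -0.5, 0, 0, 0, -1]]}}

```text
t: 22.05
tcp_pos: [0.5749, 0.2342, 0.1177]
ee_rot: [179.9, 0.1, -0.1]
wrist_force: [0.5, 0.5, 0.4]
grip_width: 0.0255
```

Call:
{"fn": "jog_arm", "kwargs": {"plan": [[0.1, -0.045, 0, 0, 0, 0, -1], [0.1, -0.045, 0, 0, 0, 0, -1], [0.1, -0.045, 0, 0, 0, 0, -1], [0.1, -0.045, 0, 0, 0, 0, -1]]}}

```text
t: 22.45
tcp_pos: [0.5937, 0.2428, 0.1173]
ee_rot: [179.9, 0.2, -0.1]
wrist_force: [-1.0, -0.1, 0.5]
grip_width: 0.0256
```

Call:
{"fn": "jog_arm", "kwargs": {"plan": [[0, 0, 0, 0, 0, 0, -1]]}}

```text
t: 22.55
tcp_pos: [0.5929, 0.2425, 0.1174]
ee_rot: [179.9, 0.2, -0.1]
wrist_force: [-0.2, 0.4, -0.8]
grip_width: 0.0252
```

Down to just above the well, then look.

Call:
{"fn": "jog_arm", "kwargs": {"plan": [[0.006, 0, 0.1, 0, 0, 0, -1], [0.006, 0, 0.2, 0, 0, 0, -1], [0.006, 0, 0.32, 0, 0, 0, -1], [0.006, 0, 0.32, 0, 0, 0, -1], [0.006, 0, 0.32, 0, 0, 0, -1]]}}

```text
t: 23.05
tcp_pos: [0.5935, 0.2423, 0.0538]
ee_rot: [179.9, 0.3, -0.1]
wrist_force: [0.2, 0.3, -0.7]
grip_width: 0.0251
```

Run:
```python
from h import *
im=snap("scene","s7");b=snap("top","t7")
s=state();print(s["t"],s["tcp_pos"],s["ee_rot"],s["grip_width"],s["wrist_force"])
f=lambda i:cv2.resize(i,(390,390),interpolation=cv2.INTER_CUBIC)
cv2.imwrite("pics/c7.png",np.hstack([f(im[190:290,340:440,::-1]),f(b[150:280,100:230,::-1])]))
```

```text
23.15 [0.5945333  0.24260223 0.05508449] [ 1.79918978e+02  9.31890156e-02 -5.61162995e-02] 0.025360107708857573 [ 0.11219254  0.22077969 -0.54802212]
```

View pics/c7.png

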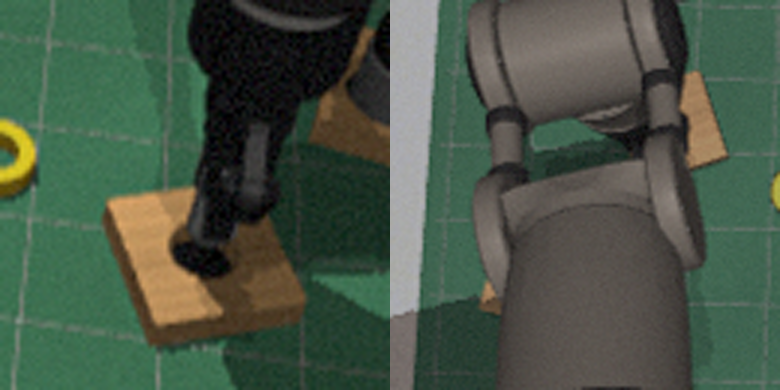

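Call:
{"fn": "jog_arm", "kwargs": {"plan": [[0, 0, 0.03, 0, 0, 0, -1], [0, 0, 0.06, 0, 0, 0, -1], [0, 0, 0.09, 0, 0, 0, -1], [0, 0, 0.12, 0, 0, 0, -1], [0, 0, 0.13, 0, 0, 0, -1]]}}

```text
t: 23.65
tcp_pos: [0.5939, 0.2424, 0.0279]
ee_rot: [179.9, 0.2, -0.1]
wrist_force: [0.7, -1.3, -1.2]
grip_width: 0.0254
```

Call:
{"fn": "jog_arm", "kwargs": {"plan": [[0, 0, 0.01, 0, 0, 0, -1], [0, 0, 0.02, 0, 0, 0, -1], [0, 0, 0.025, 0, 0, 0, -1], [0, 0, 0.025, 0, 0, 0, -1]]}}

```text
t: 24.05
tcp_pos: [0.5939, 0.2424, 0.0228]
ee_rot: [179.9, 0.2, -0.1]
wrist_force: [0.1, 0.1, 0.0]
grip_width: 0.0253
```

Call:
{"fn": "jog_arm", "kwargs": {"plan": [[0, 0, 0.006, 0, 0, 0, -1], [0, 0, 0.006, 0, 0, 0, -1], [0, 0, 0.006, 0, 0, 0, -0.2], [0, 0, 0.006, 0, 0, 0, 0.2], [0, 0, 0.006, 0, 0, 0, 1]]}}

```text
t: 24.55
tcp_pos: [0.5939, 0.2424, 0.0216]
ee_rot: [179.9, 0.2, -0.1]
wrist_force: [0.1, 0.3, -0.1]
grip_width: 0.0622
```

Call:
{"fn": "jog_arm", "kwargs": {"plan": [[0, 0, 0, 0, 0, 0, 1], [0, 0, 0, 0, 0, 0, 1], [0, 0, -0.1, 0, 0, 0, 1], [0, 0, -0.3, 0, 0, 0, 1], [0, 0, -0.5, 0, 0, 0, 1]]}}

```text
t: 25.05
tcp_pos: [0.5936, 0.2423, 0.1219]
ee_rot: [179.9, 0.3, -0.1]
wrist_force: [1.3, 0.6, -0.3]
grip_width: 0.0854
```

Call:
{"fn": "jog_arm", "kwargs": {"plan": [[0, 0, -0.25, 0, 0, 0, 1], [-0.2, 0, -0.35, 0, 0, 0, 1], [-0.4, 0, -0.35, 0, 0, 0, 1], [-0.6, 0, -0.35, 0, 0, 0, 1], [-0.8, 0, -0.35, 0, 0, 0, 1]]}}

```text
t: 25.55
tcp_pos: [0.4324, 0.2425, 0.1931]
ee_rot: [179.9, 0.3, -0.1]
wrist_force: [0.3, 0.3, -0.3]
grip_width: 0.0853
```

Call:
{"fn": "jog_arm", "kwargs": {"plan": [[0, 0, 0, 0, 0, 0, 1], [0, 0, 0, 0, 0, 0, 1], [0, 0, 0, 0, 0, 0, 1]]}}

```text
t: 25.85
tcp_pos: [0.4336, 0.2427, 0.1934]
ee_rot: [179.9, 0.2, -0.1]
wrist_force: [0.1, -0.4, -0.8]
grip_width: 0.0856
```

Run:
```python
from h import *
im=snap("scene","s8");b=snap("top","t8")
s=state();print(s["t"],s["tcp_pos"],s["grip_width"])
f=lambda i:cv2.resize(i,(800,290),interpolation=cv2.INTER_CUBIC)
cv2.imwrite("pics/c8.png",np.vstack([f(im[130:300,100:570,::-1]),f(b[150:300,120:460,::-1])]))
for r in boxes_of("model_plane","top")[:1]: print(r["location"],ray("top",r["location"],.05))
```

```text
25.95 [0.43357795 0.2425305  0.19298602] 0.08512148471420146
[170.6, 281.0] [0.65536931 0.00202207 0.05      ]
```

View pics/c8.png

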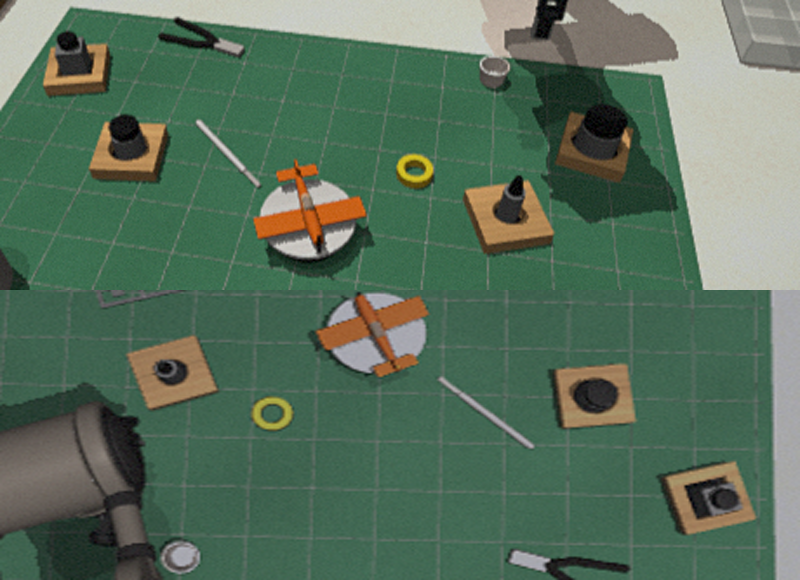

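Run:
```python
from h import *
a,b=[cv2.imread(f"pics/{n}.png") for n in("s0","s8")]
hue=lambda i:cv2.moments(cv2.inRange(cv2.cvtColor(i[200:300,220:340],cv2.COLOR_BGR2HSV),(5,150,120),(20,255,255)),True)
for i in(a,b): m=hue(i);print(m["m10"]/m["m00"],m["m01"]/m["m00"])
job_done()
```

```text
56.22699386503067 52.92740286298569
56.35264227642276 52.9390243902439
the job is handed in; nothing more can be done
```

All four containers are in their matching holders, and I handed the job in at about 26 s of the 112 s allowed. I gripped each one, lowered it to about 6–7 mm above the bench by the arm's own position reading, then released it and backed the arm clear.

**What the last checks showed**
- **Containers:** the final scene and top pictures show all four upright in their own wells. The gripper is open and well away from them.
- **Model plane:** its orange area moved only about 0.1 pixel between the first and last scene pictures, so it was not shifted.

**What disagreed or is less certain**
- **Network detections:** once containers were in their wells, the networks were unreliable. They sometimes missed them or confused them with other things, and the plane's location differed by about 9 mm between calls. I treated that as noise because of the 0.1-pixel comparison.
- **Cap measurements by eye:** these put the square bottle about 2–5 mm off its holder's centre and the medium jar about 5–8 mm off. A jar standing in that well can be at most 6 mm off centre. Both are inside the 12 mm limit.
- **Large jar and slim bottle:** I did not measure these after release. I judged them only from the last pictures and the arm's position when it let go.

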